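# Lock the tube drum on the rotator with its spring clip

### The job

Take the spring clip with the yellow grip out of its red stand and push its straight leg through the slanted cross hole in the end of the tube rotator's shaft, until the springy bow has snapped over the shaft and the clip's collar sits on it. The shaft has end play, so feel or look for where the hole lies along it; then let go of the clip and leave everything else on the bench alone.

Things in the scene. Friction and masses are not known exactly. Their poses are not given: they have to be found in the camera images.
- clip: Spring clip (hair-pin cotter), 55 g, loose; stands head up in the stand. Origin: tip of its straight leg; z along the leg, tip to head. Leg 5 mm thick, round tip, z 0 to 62 mm; steel collar 11.6 mm wide on it at z 36 to 42. Head: yellow grip 10 mm thick (y), x -15 to 17, z 60 to 94 mm; grasp across y. A springy bow of 4 mm wire lies beside the leg on +x, in the x-z plane.
- clip_seat (a point): Point on the clip's leg axis 26 mm from the tip. When the clip is fully home it lies on the shaft's axis and the collar meets the shaft. Axes as the clip's.
- clip_grip (a point): Middle of the clip's yellow grip, on the leg's axis 79 mm from the tip. Axes as the clip's.
- bow (a joint): Spread of the clip's bow, rad: 0 relaxed (before, and again when snapped over), about 0.09 as its knee passes the shaft's widest part. Bow in the clip's (x, z) mm: hinge (14, 62), bulge (17.5, 31), knee (8, 16), flared end (15, 5). It first rubs when the tip is 6 mm past the shaft's axis, snaps over at 16 mm, is home at 26 mm; needs about 5 to 20 N of push. Either side of the shaft will do.
- stand: Fixed red block, 44 mm tall on a 70 x 50 mm foot, with 6.6 mm wide slots in which the clip's leg and bow hang; the collar rests on its top, leg tip 8 mm above the bench. Origin on the bench under the leg; z up, x towards the clip's bow. Lift the clip 40 mm or more to clear it.
- mixer: Fixed tube rotator: white housing 160 x 120 x 170 mm (x, y, z), origin under its centre, z up. From its +y face a level steel shaft runs along +y at height 130 mm, through a blue drum of capped tubes (94 mm across, ending at y = 115 mm), to its free end with a red band.
- nose: Fixed frame on the rotator, origin on the shaft's axis at (0, 165, 130) mm of the rotator's frame. y: along the shaft to its free end. z: the cross hole's axis, out of its upper mouth, leaning 30 degrees from vertical to the rotator's +x side. The clip goes in along -z, its z along this z, its y along this y or reversed. The hole is on x = 0 at an unmeasured y from -11 to 11 mm.
- shaft_mid (a point): Same point as the nose frame's origin: the middle of the hole's possible places. The shaft is 20 mm thick; its cross hole, 7 x 7 mm, goes right through; its free end is 22 mm beyond the hole. The shaft slides along y with 12 N of friction, end play 12 mm either way. A brass ring 34 mm across ends 44 mm from here towards the drum.
- tube_rack: Loose red tube rack, 86 x 204 x 65 mm, tubes up to 100 mm high; origin under its centre. Bystander.
- reagent: Loose brown bottle, 60 mm in diameter, 130 mm tall; origin under its centre. Bystander.
- strip_jar: Loose white jar, 44 mm in diameter, 95 mm tall; origin under its centre. Bystander.
- slide_box: Loose blue slide box, 85 x 50 x 30 mm; origin under its centre. Bystander.
- dish: Loose flat dish, 70 mm in diameter, 14 mm tall; origin under its centre. Bystander.
- marker: Loose blue marker, 120 mm long, 10 mm thick, lying along its x. Bystander.
Not all that is in view belongs to the job. What is shaped like the clip but green is not meant. There is more than one size of the stand; the job needs the smaller.

How it is judged (in metres and radians):
On the way, in this order (a step that is already met when the one before it is completed fails the run):
1. the clip has been lifted out of its stand (z of clip in the frame of stand above 0.045 m), for 0.1 s.
2. the clip's straight leg has come out of the far side of the shaft's cross hole, within 5 mm of the hole's line (z of clip in the frame of nose below -0.012 m and x of clip in the frame of nose between -0.005 and 0.005 m and y of clip in the frame of nose between -0.018 and 0.018 m), for 0.1 s.
At the end, for the whole second after the job is handed in: the clip sits fully home in the shaft's cross hole: its seat point within 3 mm of the shaft's axis both along and across the hole, its leg within 0.2 rad of the hole's axis with the head on the upper side, the bow closed again (under 0.035 rad), the clip at rest and released (z of clip_seat in the frame of nose between -0.003 and 0.003 m and x of clip_seat in the frame of nose between -0.003 and 0.003 m and y of clip_seat in the frame of nose between -0.0155 and 0.0155 m and angle between the z axis of clip and the z axis of nose, either way round below 0.2 rad and angle between clip's own z axis and vertical below 1.2 rad and value of joint bow below 0.035 rad and linear speed of clip below 0.02 m/s); the robot touches nothing.
It fails at once if one of the loose bystanders (tube rack, brown bottle, white jar, slide box, dish, marker) is moved more than 25 mm (distance of any of tube_rack, reagent, strip_jar, slide_box, dish, marker from where it was at the start of the episode above 0.025 m).
It also fails if it takes over 48 s, if anything falls off the work surface, if the arm or the gripper's body presses on something with over 40 N, if the wrist force passes 120 N, or if a joint passes its speed limit or range.

### The arm

A 6-joint arm with a two-finger parallel gripper is mounted at the origin on the work surface. World frame = base frame: x ahead of the robot, y to its left, z up, the work surface at z = 0. Lengths are in mm, angles in rad, forces in N, time in s.
With the tool pointing down it reaches from about 300 to 775 mm from the base axis. Payload 14.6 kg.
Tool frame: the origin (TCP) lies between the finger pads; the fingertips stand ahead of it and the grasp point (between the pads) lies 11 mm behind it (manip.finger_overhang is the z of the fingertips in the tool frame, in mm); z points along the fingers, y is the line along which they close (so a half turn about z gives the same grasp; the last joint's range is limited). The gripper opens to 94 mm and grips with 3 to 60 N. Pads are 16 mm wide; open, the fingers measure 119 mm over their backs; the gripper's body (75 mm by 177 mm) begins 78 mm behind the grasp point.
Start: joints at [1.04, 0.3, 1.521, -0, 1.321, -0.067], TCP at [246.038, 491.889, 213.446] pointing down, gripper open.
Joint ranges: [-3.03, 3.03], [-0.79, 2.21], [0.23, 2.52], [-1.04, 4.18], [0, 3.07], [-2.55, 2.55]. Speed limits (rad/s): [2.22, 2.22, 2.57, 3.14, 3.14, 3.14].

### API

Orientations are given as [roll, pitch, yaw] about the fixed x, y, z axes, in that order (R = Rz(yaw) Ry(pitch) Rx(roll)).
In Python, from cell import manip gives the robot as it stands.
- The arm moves only by the tool jog_arm, never from a script. Its argument "series" is a list of rows, each a list of 7 numbers: the shift along the world's x, y, z as a fraction of full scale, then the turn, a rotation vector about the world's x, y, z as a fraction of full scale, then the closure, from 0 (fully open) to 1 (shut). In form: [[dx, dy, dz, wx, wy, wz, fingers], ...]. A call has 1 to 8 rows; each row is the pose to reach, as a shift and turn from the pose commanded when the call began; what a row does not reach only later rows make up. Full scale, the value 1, is 120 mm for a shift and 90 degrees for a turn. A row lasts 1/12 s, in which the tool goes at most 41.7 mm and 7.16 degrees, less where a joint would pass 70% of its speed; a pose out of reach is approached as far as the arm can. A call with a number of a shift or a turn outside -1 to 1 is refused whole. A call with a gripper value outside its range is refused whole. The fingers move at their own pace and stop on an object; "grip_force" is the grip in N (left out, the last holds). Time passes only in rows, so rows that repeat a pose let the fingers close. It gives the time, the measured TCP pose, the force, the opening and the grip force at its end, in the units of the state.
- manip.read_state(): the state, without advancing time (a new reading comes with each control period).
- manip.camera(name): name is "scene" or "side" or "wrist"; returns a dict with "frame" (480x640x3 uint8, red, green, blue), "vfov" (degrees; the focal length in pixels is half the picture's height over the tangent of half this angle, whatever the lens; pixels are square), "cx", "cy" (the principal point, pixels), "k1" (the pictures are not rectified: a ray, as slopes to the right and down, at radius r is drawn at 1 + k1 r^2 times it, then the intrinsics apply), "R" (3x3) and "t" (3): a world point X has camera coordinates R X + t; the wrist camera has in their place "hand_eye" (4x4, takes a point from camera to tool coordinates, whose origin is the TCP and whose axes are the flange's). Camera axes: x right, y down, z forward; pixel columns grow to the right and rows downward; lengths in mm; the calibration is good to about 2 mm. A picture is of the moment at which its call begins: read the wrist's pose just before it. There is no depth.
- manip.sign_off(): hands the job in; it is judged then, once.
The state is a dict: "clock": time; "joints": joint angles; "qd": joint speeds; "effort": joint torques, N m; "eef_pos": TCP position; "eef_rot": TCP orientation; "wrist_force": force on the tool from outside, world axes, zero at the start; "moment": the same for the moment, N m; "finger_gap": finger opening in mm; "finger_force": force on a finger pad.
Only numpy, scipy, OpenCV 4.12 (cv2) and the standard library are available. Lean on these libraries where they do the work, as an engineer would, in place of code of your own. Each camera call takes 0.05 s, during which the arm holds its last target. There are 200 camera calls.

## Working session

There is one attempt and no reset: what is moved stays moved. The work goes in short steps, Python scripts to look and compute and a tool call to move; the robot and the scene stay as the last step left them, time stands still between calls to the robot, and variables do not carry over. Pictures are saved under pics/ and viewed, at most 10 in all, crops included, and the job is handed in when it is done.

Besides the shell and the picture viewer there is one more tool, called after ">>>" as a command line: name --pt "numbers of a row" for each row, then --argument value for the rest. jog_arm: Moves the arm, as the interface text tells. Its arguments: {"type":"object","properties":{"series":{"type":"array"},"grip_force":{"type":"number"}},"required":["series"]}

```bash
mkdir -p pics; cat > h.py <<'E'
import numpy as np, cv2
from scipy.spatial.transform import Rotation as Rn
from cell import manip
def shot(n):
    s=manip.read_state(); c=manip.camera(n)
    if 'hand_eye' in c:
        H=np.array(c['hand_eye']); Rt=Rn.from_euler('xyz',s['eef_rot']).as_matrix()
        Rc=Rt@H[:3,:3]; o=Rt@H[:3,3]+np.array(s['eef_pos'])
        c['R']=Rc.T; c['t']=-Rc.T@o
    c['R']=np.array(c['R']); c['t']=np.array(c['t']).ravel()
    return c
def save(c,f): cv2.imwrite(f,cv2.cvtColor(c['frame'],cv2.COLOR_RGB2BGR))
def ray(c,u,v):
    f=240/np.tan(np.radians(c['vfov'])/2)
    d=np.array([(u-c['cx'])/f,(v-c['cy'])/f]); p=d.copy()
    for _ in range(30): p=d/(1+c['k1']*(p@p))
    w=c['R'].T@np.array([p[0],p[1],1]); return -c['R'].T@c['t'], w/np.linalg.norm(w)
def proj(c,X):
    f=240/np.tan(np.radians(c['vfov'])/2)
    q=c['R']@np.array(X,float)+c['t']; p=q[:2]/q[2]; p=p*(1+c['k1']*(p@p)); return p*f+[c['cx'],c['cy']]
def onz(c,u,v,z):
    o,d=ray(c,u,v); return o+d*(z-o[2])/d[2]
def tri(*obs):
    A=np.zeros((3,3));b=np.zeros(3);P=[]
    for c,u,v in obs:
        o,d=ray(c,u,v);M=np.eye(3)-np.outer(d,d);A+=M;b+=M@o;P.append((M,o))
    X=np.linalg.solve(A,b); return X,[float(np.linalg.norm(M@(X-o))) for M,o in P]
E
python3 - <<'E'
from h import *
import pickle
C={n:shot(n) for n in('scene','side','wrist')}
pickle.dump(C,open('c0.pkl','wb'))
for n in C: save(C[n],f'pics/{n}0.png'); print(n,C[n]['vfov'],C[n]['k1'],-C[n]['R'].T@C[n]['t'],C[n]['R'][2])
print(manip.read_state())
E
```

```text
scene 42.28138780932131 -0.1802604410832295 [1233.77495385 -889.07837395  899.80505136] [-0.49807355  0.65036553 -0.57353937]
side 48.166431153188476 -0.10421080812342173 [ 474.52462978  768.84790492 1037.8114441 ] [ 0.0525427  -0.61189468 -0.78919209]
wrist 62.421385929496395 -0.02410202270507827 [173.19336633 528.96316808 384.85696066] [ 0.25144366 -0.12717104 -0.95948091]
{'clock': 0.15, 'joints': array([ 1.04040653e+00,  3.00313321e-01,  1.52141230e+00,  3.14490346e-05,
        1.32071972e+00, -6.66303744e-02]), 'qd': array([ 1.75196760e-03, -1.98241554e-03, -2.74975696e-03,  2.41665831e-04,
        7.27691852e-04, -4.66876657e-05]), 'effort': array([ 5.68532978e-04, -5.31958258e+01, -3.52820814e+01,  7.08011398e-02,
        2.36225640e-02, -1.05939500e-04]), 'eef_pos': array([245.93774783, 491.74003998, 213.04428294]), 'eef_rot': array([-3.14074389e+00, -8.71693715e-05,  2.67782539e+00]), 'wrist_force': array([-0.45893019, -0.22652424, -0.11661421]), 'moment': array([-0.04250353,  0.0548604 , -0.00718705]), 'finger_force': 0.0, 'finger_gap': 93.91180564647446}
```

View pics/scene0.png

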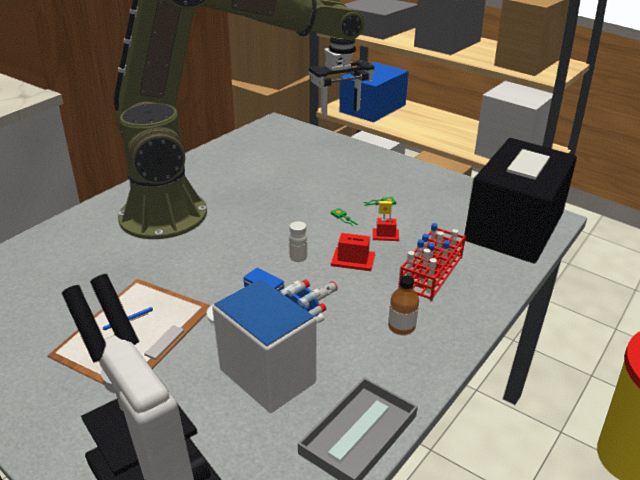

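View pics/side0.png

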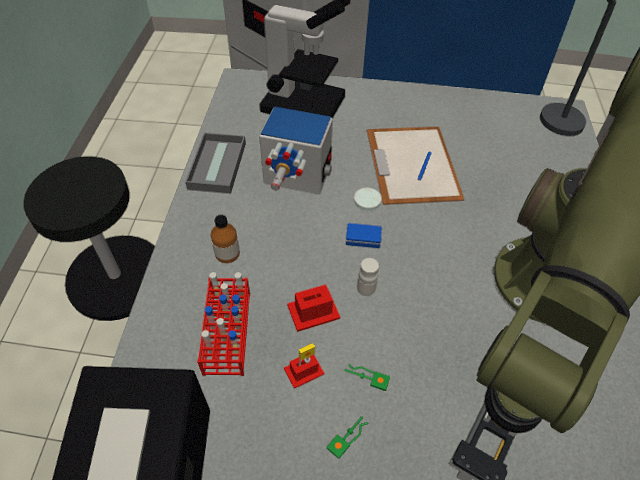

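Scene: yellow clip in the small stand at about (386,210), rotator with shaft end at about (330,288). Side: clip at (307,352), shaft end at (278,183). I'll enlarge these spots and triangulate the clip grip.

```bash
python3 - <<'E'
from h import *
import pickle
C=pickle.load(open('c0.pkl','rb'))
def crop(n,u,v,w,h):
    return cv2.resize(C[n]['frame'][v:v+h,u:u+w],(400,300),interpolation=cv2.INTER_CUBIC)
g=np.vstack([np.hstack([crop('scene',354,190,64,48+6)[:300],crop('scene',270,265,80,60)]),np.hstack([crop('side',272,335,64,48),crop('side',245,140,80,60)])])
cv2.imwrite('pics/z0.png',cv2.cvtColor(g,cv2.COLOR_RGB2BGR))
P={}
for n in('scene','side'):
    hsv=cv2.cvtColor(C[n]['frame'],cv2.COLOR_RGB2HSV)
    m=cv2.inRange(hsv,(22,150,120),(34,255,255))
    k,l,s,ce=cv2.connectedComponentsWithStats(m)
    for i in range(1,k):
        if s[i,4]>15: print(n,s[i],ce[i])
E
```

```text
scene [379 200  13  14 116] [385.06034483 206.46551724]
scene [631 473   9   7  24] [635.41666667 475.91666667]
side [299 343  16  17 139] [306.43884892 350.30215827]
```

View pics/z0.png

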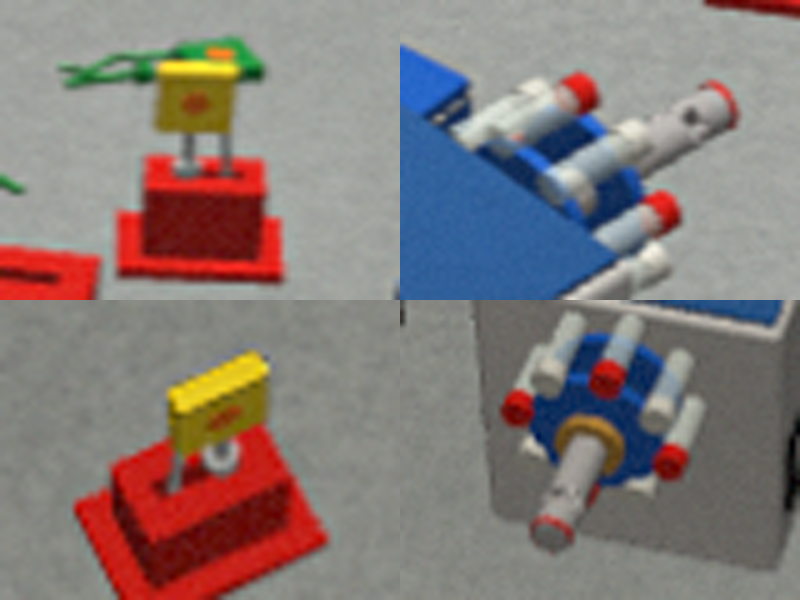

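View pics/wrist0.png

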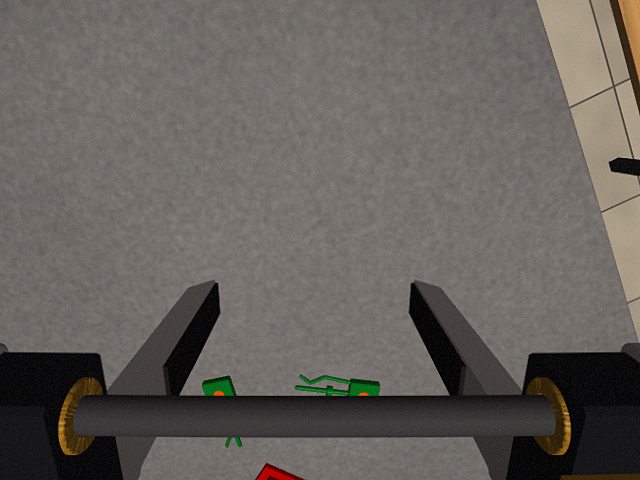

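```bash
python3 - <<'E'
from h import *
import pickle
np.set_printoptions(precision=1,suppress=True)
C=pickle.load(open('c0.pkl','rb')); S,D=C['scene'],C['side']
sa=lambda x,y:(S,354+x/6.25,190+y/5.556)
sb=lambda x,y:(S,270+(x-400)/5,265+y/5)
da=lambda x,y:(D,272+x/6.25,335+(y-300)/6.25)
db=lambda x,y:(D,245+(x-400)/5,140+(y-300)/5)
print('grip',tri(sa(195,103),da(228,413)))
print('yel cen',tri((S,385.06,206.5),(D,306.4,350.3)))
print('collar',tri(sa(187,172),da(221,457)))
print('collar z44',onz(*sa(187,170),45),onz(*da(221,458),45))
print('bow z44',onz(*sa(225,172),44),onz(*da(174,487),44))
print('shaft end',tri(sb(730,106),db(550,532)))
print('hole z140',onz(*sb(690,117),139),onz(*db(565,490),139))
# foot corners on bench z=0 ; housing
print('foot side',onz(*da(325,540),5),onz(*da(75,505),5))
for n,c in C.items():
    hsv=cv2.cvtColor(c['frame'],cv2.COLOR_RGB2HSV)
print('housing top near edge side',onz(D,261,133,170),onz(D,325,144,170),onz(D,332,114,170),onz(D,272,108,170))
print('housing top scene',onz(S,213,307,170),onz(S,280,341,170),onz(S,316,314,170))
E
```

```text
grip (array([534.7, 296.3,  81.4]), [3.0415091650683896, 3.041509165068223])
yel cen (array([537.3, 293.8,  89.1]), [1.2210901758018076, 1.2210901758018524])
collar (array([536.3, 293.8,  45.3]), [2.092092900270514, 2.0920929002707007])
collar z44 [537.2 296.2  45. ] [534.5 293.   45. ]
bow z44 [549.8 306.   44. ] [548.3 304.4  44. ]
shaft end (array([662.6, -93.1, 131.7]), [4.462202291117003, 4.462202291117019])
hole z140 [ 664.5 -115.3  139. ] [ 654.8 -117.   139. ]
foot side [499.1 299.3   5. ] [583.  296.6   5. ]
housing top near edge side [ 714.8 -235.5  170. ] [ 554.5 -215.   170. ] [ 548.6 -331.7  170. ] [ 704.4 -336.2  170. ]
housing top scene [ 556.7 -321.4  170. ] [ 710.9 -313.   170. ] [ 715.5 -219.2  170. ]
```

>>> jog_arm --pt "0.8 -0.55 0.1 0 0 0.25 0" --pt "0.8 -0.55 0.1 0 0 0.25 0" --pt "0.8 -0.55 0.1 0 0 0.25 0" --pt "0.8 -0.55 0.1 0 0 0.25 0" --pt "0.8 -0.55 0.1 0 0 0.25 0"

```text
clock: 0.57
eef_pos: [343.5, 424.8, 225.4]
eef_rot: [-3.142, 0.0, 3.07]
wrist_force: [-0.5, -0.3, -0.1]
finger_gap: 94.1
finger_force: 0.0
```

>>> jog_arm --pt "0.8 -0.55 0.1 0 0 0.48 0" --pt "0.8 -0.55 0.1 0 0 0.48 0" --pt "0.8 -0.55 0.1 0 0 0.48 0" --pt "0.8 -0.55 0.1 0 0 0.48 0" --pt "0.8 -0.55 0.1 0 0 0.48 0" --pt "0.8 -0.55 0.1 0 0 0.48 0" --pt "0.8 -0.55 0.1 0 0 0.48 0"

```text
clock: 1.15
eef_pos: [437.4, 360.5, 237.0]
eef_rot: [3.141, -0.001, -2.453]
wrist_force: [0.2, 0.5, 0.3]
finger_gap: 94.1
finger_force: 0.0
```

```bash
python3 - <<'E'
from h import *
import pickle
c=shot('wrist'); pickle.dump(c,open('w1.pkl','wb')); save(c,'pics/w1.png'); s=manip.read_state(); print(s['eef_pos'],s['eef_rot'],s['joints'],s['clock'],manip.finger_overhang)
print(proj(c,[536,294,87]))
E
```

```text
[437.31241464 360.55987916 237.08403721] [ 3.14137795e+00 -6.74551800e-04 -2.45527456e+00] [ 6.24796805e-01  3.21054037e-01  1.43818490e+00  1.75920913e-04
  1.38304019e+00 -1.63235044e+00] 1.2 8.0
[182.65181421 263.57961234]
```

>>> jog_arm --pt "0.6 -0.4 0 0 0 0 0" --pt "0.6 -0.4 0 0 0 0 0" --pt "0.6 -0.4 0 0 0 0 0" --pt "0.6 -0.4 0 0 0 0 0"

```text
clock: 1.53
eef_pos: [510.7, 311.3, 236.7]
eef_rot: [3.141, -0.001, -2.463]
wrist_force: [-0.1, 0.3, -0.2]
finger_gap: 94.2
finger_force: 0.0
```

```bash
python3 - <<'E'
from h import *
import pickle
c=shot('wrist'); pickle.dump(c,open('w2.pkl','wb')); c1=pickle.load(open('w1.pkl','rb'))
s=manip.read_state(); print(s['eef_pos'],s['eef_rot'])
ims=[]
for q in (c1,c):
    u,v=proj(q,[536,294,70]).astype(int); print(u,v)
    u=min(max(u-100,0),440);v=min(max(v-110,0),255); print('crop',u,v)
    ims.append(cv2.resize(q['frame'][v:v+225,u:u+200],(400,450),interpolation=cv2.INTER_CUBIC))
    m=cv2.inRange(cv2.cvtColor(q['frame'],cv2.COLOR_RGB2HSV),(22,150,100),(34,255,255))
    k,l,st,ce=cv2.connectedComponentsWithStats(m)
    for i in range(1,k):
        if st[i,4]>60: print(st[i],ce[i],cv2.boxPoints(cv2.minAreaRect(np.argwhere(l==i)[:,::-1].astype(np.float32))).tolist())
cv2.imwrite('pics/w12.png',cv2.cvtColor(np.hstack(ims),cv2.COLOR_RGB2BGR))
E
```

```text
[509.71176641 312.18712263 236.89034589] [ 3.14111696e+00 -8.89133419e-04 -2.46164267e+00]
188 257
crop 88 147
[184 247  10  38 181] [187.77348066 265.51381215] [[184.0, 247.0], [193.0, 247.0], [193.0, 284.0], [184.0, 284.0]]
[171 253  12  36 425] [176.53176471 270.46117647] [[171.0, 253.0], [182.0, 253.0], [182.0, 288.0], [171.0, 288.0]]
281 230
crop 181 120
[271 223  16  38 450] [278.16888889 241.16222222] [[270.8083190917969, 259.7798767089844], [273.3858337402344, 222.4059295654297], [286.3929138183594, 223.302978515625], [283.8153991699219, 260.67694091796875]]
```

View pics/w12.png

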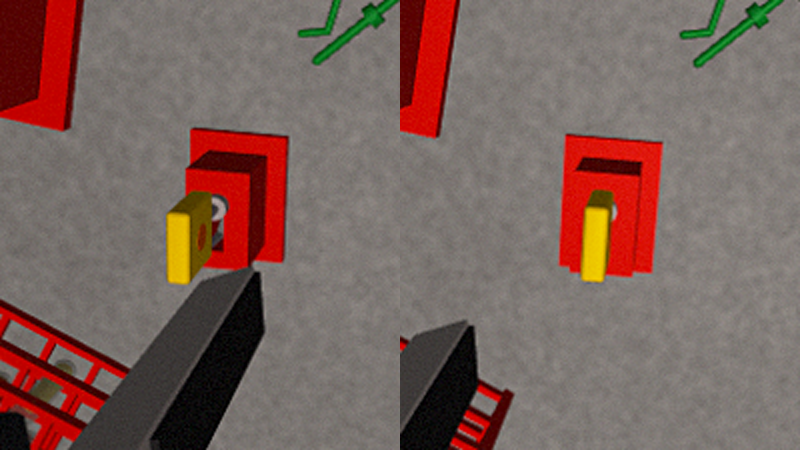

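```bash
python3 - <<'E'
from h import *
import pickle
np.set_printoptions(precision=1,suppress=True)
a,b=[pickle.load(open(f,'rb')) for f in('w1.pkl','w2.pkl')]
L=lambda x,y:(a,88+x/2,147+y/2); R=lambda x,y:(b,181+(x-400)/2,120+y/2)
print('top cen',tri(L(178.5,247),R(595.5,243)))
p=[[168,211],[190,211],[189,283],[168,281]];q=[[586,206],[609,207],[605,281],[582,279]]
T=[tri(L(*i),R(*j)) for i,j in zip(p,q)]; T3=np.array([t[0] for t in T]); print(T3,[t[1][0] for t in T])
for f,pp in((L,p),(R,q)):
    P=np.array([onz(*f(*i),102) for i in pp]); e=(P[2]+P[3]-P[0]-P[1])/2
    print(P.mean(0),np.degrees(np.arctan2(e[1],e[0])),np.linalg.norm(e),np.linalg.norm(P[1]-P[0]))
# small-stand foot edges, right picture
for f,pp in((R,[[567,135],[662,142],[652,273],[560,265]]),(L,[[192,128],[289,136],[285,263]])):
    P=np.array([onz(*f(*i),8) for i in pp]);print('foot',P[:, :2].tolist())
    e=P[2]-P[1];print(np.degrees(np.arctan2(e[1],e[0])),np.linalg.norm(e))
E
```

```text
top cen (array([535.9, 294.7, 102.9]), [0.020541589190090036, 0.020541589190117126])
[[526.6 282.5 101.1]
 [521.  289.7 101. ]
 [545.8 307.2 104.4]
 [551.7 299.7 102.4]] [0.04416607271531637, 0.3000073465455476, 0.11034017474994315, 0.006031755713224242]
[536.3 294.7 102. ] 33.44465503937996 31.528812905351156 9.048522278008596
[536.4 294.9 102. ] 34.417277473685665 31.050122707514653 9.166997612999019
foot [[527.0089089201381, 259.2558929378237], [499.5675085855543, 299.07018689031077], [557.7000901745511, 338.88300926189885], [584.8991025699687, 297.9705677533867]]
34.4057790443179 70.45890907041485
foot [[526.681590740123, 258.92800192248376], [498.1434949580367, 300.3557046102482], [556.6492647684349, 340.34621003553326]]
34.35381585460173 70.86723943598382
```

>>> jog_arm --pt "0.213 -0.147 -0.3 0 0 -0.051 0.5" --pt "0.213 -0.147 -0.8 0 0 -0.051 0.5" --pt "0.213 -0.147 -0.8 0 0 -0.051 0.5" --pt "0.213 -0.147 -0.8 0 0 -0.051 0.5" --pt "0.213 -0.147 -0.8 0 0 -0.051 0.5" --pt "0.213 -0.147 -0.8 0 0 -0.051 0.5"

```text
clock: 2.08
eef_pos: [535.6, 295.6, 143.8]
eef_rot: [-3.141, 0.003, -2.538]
wrist_force: [0.8, -0.1, 0.8]
finger_gap: 57.5
finger_force: 0.0
```

```bash
python3 - <<'E'
from h import *
import pickle
np.set_printoptions(precision=2,suppress=True)
c=shot('wrist'); s=manip.read_state(); print(s['eef_pos'],s['eef_rot'],s['finger_gap'],s['clock'])
m=cv2.inRange(cv2.cvtColor(c['frame'],cv2.COLOR_RGB2HSV),(22,150,100),(34,255,255))
k,l,st,ce=cv2.connectedComponentsWithStats(m)
for i in range(1,k):
    if st[i,4]>200: print(st[i],ce[i])
Rt=Rn.from_euler('xyz',s['eef_rot']).as_matrix()
i=1+np.argmax(st[1:,4]); 
print('top centre',onz(c,*ce[i],102.5))
# fingertip positions predicted vs image
for y in(-s['finger_gap']/2,s['finger_gap']/2): print(proj(c,s['eef_pos']+Rt@[0,y,8]))
E
```

```text
[535.86 295.44 144.02] [-3.14  0.   -2.54] 53.62552319872035 2.1333
[303 246  17  52 822] [311.39 271.25]
top centre [536.47 294.01 102.5 ]
[259.59 296.23]
[368.26 296.24]
```

>>> jog_arm --pt "0 0 -0.3 0 0 0 0.5" --pt "0 0 -0.545 0 0 0 0.5" --pt "0 0 -0.545 0 0 0 0.5" --pt "0 0 -0.545 0 0 0 0.8" --pt "0 0 -0.545 0 0 0 1" --pt "0 0 -0.545 0 0 0 1" --pt "0 0 -0.545 0 0 0 1" --pt "0 0 -0.545 0 0 0 1" --grip_force 50

```text
clock: 2.8
eef_pos: [536.1, 294.5, 77.4]
eef_rot: [-3.141, 0.002, -2.539]
wrist_force: [0.5, -0.6, -0.9]
finger_gap: 17.3
finger_force: 0.0
```

>>> jog_arm --pt "0 0 0 0 0 0 1" --pt "0 0 0 0 0 0 1" --pt "0 0 0 0 0 0 1" --pt "0 0 0 0 0 0 1"

```text
clock: 3.13
eef_pos: [535.9, 294.4, 76.7]
eef_rot: [-3.141, 0.001, -2.539]
wrist_force: [-1.1, -1.1, 5.0]
finger_gap: 9.8
finger_force: 50.0
```

Gripped (gap 9.8 mm). Lift, and look at the shaft again from the now better-known views.

>>> jog_arm --pt "0 0 0.2 0 0 0 1" --pt "0 0 0.5 0 0 0 1" --pt "0 0 0.8 0 0 0 1" --pt "0 0 1 0 0 0 1" --pt "0 0 1 0 0 0 1" --pt "0 0 1 0 0 0 1"

```text
clock: 3.63
eef_pos: [535.9, 294.4, 196.9]
eef_rot: [-3.141, 0.002, -2.539]
wrist_force: [0.3, -0.1, -1.9]
finger_gap: 10.2
finger_force: 50.0
```

>>> jog_arm --pt "0.3 -0.9 0.8 0 0 0 1" --pt "0.3 -0.9 0.8 0 0 0 1" --pt "0.3 -0.9 0.8 0 0 0 1" --pt "0.3 -0.9 0.8 0 0 0 1" --pt "0.3 -0.9 0.8 0 0 0 1" --pt "0.3 -0.9 0.8 0 0 0 1"

```text
clock: 4.13
eef_pos: [571.7, 185.6, 290.7]
eef_rot: [3.141, -0.001, -2.54]
wrist_force: [0.0, -0.2, -1.0]
finger_gap: 9.6
finger_force: 50.0
```

```bash
python3 - <<'E'
from h import *
np.set_printoptions(precision=2,suppress=True)
s=manip.read_state(); print(s['eef_pos'],s['eef_rot'],s['finger_gap'],s['finger_force'],s['clock'])
d=shot('side'); c=shot('scene')
import pickle; pickle.dump((c,d),open('c1.pkl','wb'))
ims=[]
for q in(c,d):
    pts=[proj(q,[658,-105,130])]; u,v=(pts[0]-[20,20]).astype(int); print(u,v)
    ims.append(cv2.resize(q['frame'][v:v+45,u:u+40],(400,450),interpolation=cv2.INTER_CUBIC))
cv2.imwrite('pics/sh.png',cv2.cvtColor(np.hstack(ims),cv2.COLOR_RGB2BGR))
E
```

```text
[571.68 185.64 290.73] [ 3.14 -0.   -2.54] 9.601823030983446 49.99974310398102 4.1333
308 268
256 164
```

View pics/sh.png

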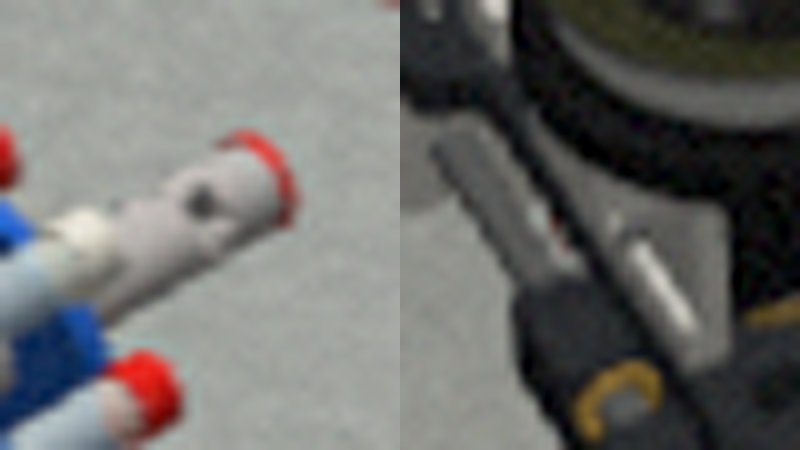

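Scene shows the hole at (328.5,288); the side view is blocked by the hand. I'll go over the shaft with the wrist camera.

>>> jog_arm --pt "0.5 -0.95 0 0 0 -0.46 1" --pt "0.5 -0.95 0 0 0 -0.46 1" --pt "0.5 -0.95 0 0 0 -0.46 1" --pt "0.5 -0.95 0 0 0 -0.46 1" --pt "0.5 -0.95 0 0 0 -0.46 1" --pt "0.5 -0.95 0 0 0 -0.46 1" --pt "0.5 -0.95 0 0 0 -0.46 1"

```text
clock: 4.82
eef_pos: [631.3, 73.2, 290.1]
eef_rot: [-3.141, -0.003, 3.018]
wrist_force: [-0.8, -0.8, -0.4]
finger_gap: 9.2
finger_force: 50.0
```

>>> jog_arm --pt "0.5 -0.95 -0.1 0 0 0 1" --pt "0.5 -0.95 -0.1 0 0 0 1" --pt "0.5 -0.95 -0.1 0 0 0 1" --pt "0.5 -0.95 -0.1 0 0 0 1" --pt "0.5 -0.95 -0.1 0 0 0 1" --pt "0.5 -0.95 -0.1 0 0 0 1"

```text
clock: 5.32
eef_pos: [691.4, -40.6, 279.0]
eef_rot: [3.141, -0.002, 3.025]
wrist_force: [-0.0, 0.2, 0.3]
finger_gap: 9.5
finger_force: 50.0
```

```bash
python3 - <<'E'
from h import *
import pickle
c=shot('wrist'); pickle.dump(c,open('w3.pkl','wb')); save(c,'pics/w3.png'); s=manip.read_state(); print(s['eef_pos'],s['eef_rot'],s['joints'])
print(proj(c,[660,-115,140]))
E
```

```text
[691.30058352 -40.02984701 279.67295745] [ 3.14134499e+00 -7.50302749e-04  3.02500475e+00] [-1.10816035e-01  6.10263698e-01  9.28446169e-01  2.52130823e-04
  1.60363165e+00 -1.56501619e+00]
[216.30218041 201.60283691]
```

>>> jog_arm --pt "0 -0.45 0 0 0 0 1" --pt "0 -0.45 0 0 0 0 1" --pt "0 -0.45 0 0 0 0 1" --pt "0 -0.45 0 0 0 0 1" --pt "0 -0.45 0 0 0 0 1"

```text
clock: 5.78
eef_pos: [691.5, -94.1, 280.4]
eef_rot: [3.141, 0.0, 3.024]
wrist_force: [0.3, -0.2, -0.8]
finger_gap: 9.5
finger_force: 50.0
```

```bash
python3 - <<'E'
from h import *
import pickle
c=shot('wrist'); pickle.dump(c,open('w4.pkl','wb')); b=pickle.load(open('w3.pkl','rb')); s=manip.read_state(); print(s['eef_pos'],s['eef_rot'],s['joints'])
for q in(b,c): print(proj(q,[660,-115,140]))
cv2.imwrite('pics/w34.png',cv2.cvtColor(np.hstack([b['frame'][0:480,120:520],c['frame'][0:480,120:520]]),cv2.COLOR_RGB2BGR))
E
```

```text
[691.61430705 -94.06063462 280.35086517] [3.14141366e+00 3.52015140e-04 3.02374386e+00] [-1.87709787e-01  6.24763396e-01  9.04498529e-01  2.03304527e-04
  1.61199207e+00 -1.64064894e+00]
[216.30218041 201.60283691]
[282.81717269 192.95248522]
```

View pics/w34.png

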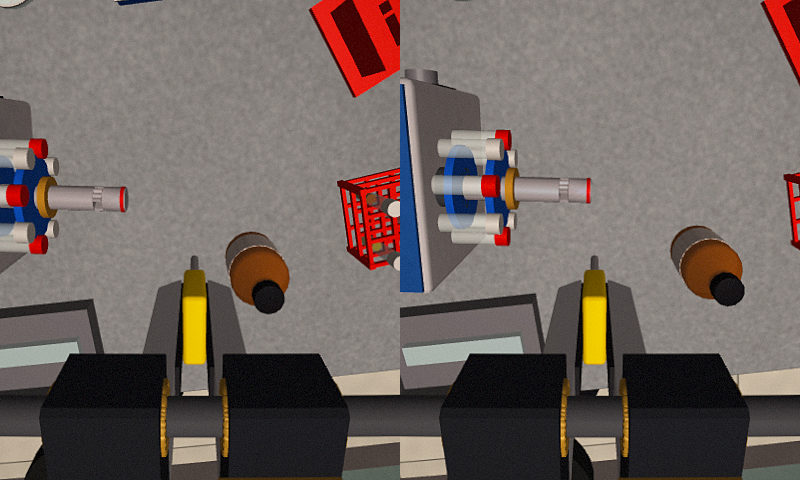

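```bash
python3 - <<'E'
from h import *
import pickle
b,c=[pickle.load(open(f,'rb')) for f in('w3.pkl','w4.pkl')]
A=b['frame'][175:225,160:260];B=c['frame'][165:215,225:325]
cv2.imwrite('pics/z34.png',cv2.cvtColor(np.vstack([cv2.resize(i,(600,300),interpolation=cv2.INTER_CUBIC) for i in(A,B)]),cv2.COLOR_RGB2BGR))
E
```

```text
(no output)
```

View pics/z34.png

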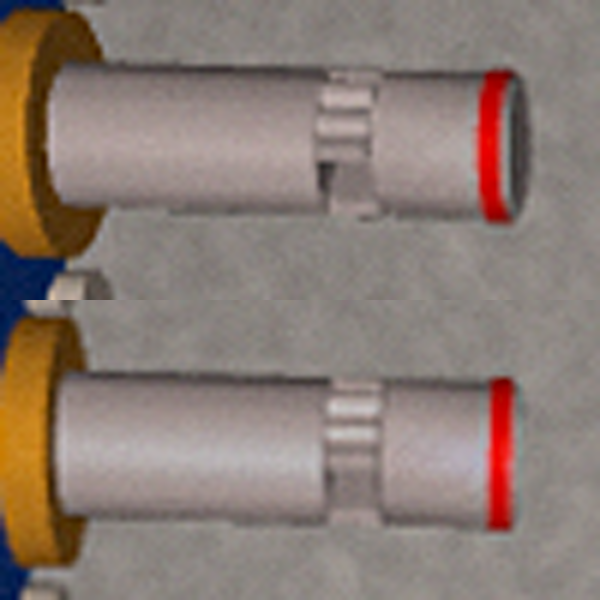

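The zoom shows the hole mouth clearly on the far (+x) side of the shaft: upper picture at (218,203), lower at (284,194) in full-frame pixels; the shaft's end is at about u = 245 and 310.

```bash
python3 - <<'E'
from h import *
import pickle
np.set_printoptions(precision=1,suppress=True)
b,c=[pickle.load(open(f,'rb')) for f in('w3.pkl','w4.pkl')]
S,D=[pickle.load(open('c0.pkl','rb'))[n] for n in('scene','side')]
S1=pickle.load(open('c1.pkl','rb'))[0]
T=lambda x,y:(b,160+x/6,175+y/6); B=lambda x,y:(c,225+x/6,165+(y-300)/6)
for n,t,u in(('end',(514,147),(514,453)),('axis at hole',(349,142),(356,450)),('mouth',(347,187),(355,490)),('axis at ring',(75,135),(65,445)),('red mid',(496,146),(501,453))):
    print(n,*tri(T(*t),B(*u)))
for z in(130,): 
  for n,t,u in(('end',(514,147),(514,453)),('ring',(75,135),(65,445)),('axis',(349,142),(356,450))): print(n,onz(*T(*t),z),onz(*B(*u),z))
print('mouth w/ scene',tri(T(347,187),B(355,490),(S1,328.5,288)))
print('scene end',tri(T(514,147),B(514,453),(S1,336,287.5),(D,274.6,186.6)))
# housing top edge from w4: corner pixels of housing front face
print('housing front edge top z170',onz(c,404-400+120,84,170),onz(c,427-400+120,290,170))
print('bottle cap',onz(b,120+268,296,130),onz(c,120+328,288,130))
print('tip img',onz(b,120+193,258,210))
E
```

```text
end [662.2 -93.  131.9] [0.21378469114874013, 0.21378469114881915]
axis at hole [ 658.2 -113.7  137.7] [0.01930601431281485, 0.019306014312579223]
mouth [ 663.3 -114.3  140.6] [0.34785800593450117, 0.34785800593426636]
axis at ring [ 654.6 -154.8  125. ] [0.011501317794908462, 0.01150131779482861]
red mid [661.2 -94.6 135.8] [0.105368982775941, 0.10536898277578294]
end [662.7 -93.4 130. ] [662.3 -93.1 130. ]
ring [ 653.9 -152.9  130. ] [ 653.9 -153.7  130. ]
axis [ 659.4 -115.7  130. ] [ 659.3 -114.4  130. ]
mouth w/ scene (array([ 663.9, -114.3,  139.1]), [0.3747661046193431, 0.6935459424848716, 0.833684505322408])
scene end (array([663.1, -93.6, 129.5]), [0.269939186647186, 0.8576308624505092, 4.619112069364105, 4.186153064154884])
housing front edge top z170 [ 569.4 -207.7  170. ] [ 717.7 -227.3  170. ]
bottle cap [762.3  17.  130. ] [762.3  16.8 130. ]
tip img [692.4 -41.1 210. ]
```

```bash
cat >> h.py <<'E'
a=np.radians(7.8); MX=np.array([np.cos(a),-np.sin(a),0]); MY=np.array([np.sin(a),np.cos(a),0]); NZ=.5*MX+np.array([0,0,np.sqrt(.75)])
RT=np.column_stack([np.cross(MY,-NZ),MY,-NZ])
E
python3 - <<'E'
from h import *
np.set_printoptions(precision=4,suppress=True)
s=manip.read_state(); R0=Rn.from_euler('xyz',s['eef_rot'])
print(s['eef_pos'],(Rn.from_matrix(RT)*R0.inv()).as_rotvec()/(np.pi/2), NZ, RT)
b=shot('wrist')
Rt=R0.as_matrix(); print('tip pred',proj(b,s['eef_pos']+Rt@[0.6,0,68.3]))
g=cv2.cvtColor(b['frame'],cv2.COLOR_RGB2GRAY)
print(g[236:272:2,302:326:1])
E
```

```text
[691.6143 -94.0606 280.3509] [ 0.0421  0.3309 -0.0113] [ 0.4954 -0.0679  0.866 ] [[-0.858   0.1357 -0.4954]
 [ 0.1175  0.9907  0.0679]
 [ 0.5     0.     -0.866 ]]
tip pred [313.5868 255.7513]
[[140 135 129 133 134 139 133 138 138 140 143 145 141 135 140 140 143 141
  143 134 135 140 136 143]
 [146 140 135 140 134 132 137 139 135 137 144 136 136 136 136 137 138 140
  142 139 144 138 144 142]
 [140 140 141 142 141 137 136 128 132 131 132 132 136 136 133 133 141 135
  138 133 135 137 137 138]
 [134 135 135 139 135 135 133 133 135 141 143 147 138 143 140 138 138 135
  139 140 138 141 136 135]
 [140 137 136 135 134 138 136 143 142 139 148 149 145 147 150 150 136 139
  141 143 140 140 141 137]
 [147 145 142 138 139 135 133 136 142 143 141 142 142 145 144 144 132 137
  135 136 134 140 133 134]
 [140 149 142 142 142 140 139 136 144 142 147 143 139 135 137 142 141 140
  137 136 139 135 133 135]
 [140 141 142 142 136 134 141 143 142 142 138 142 138 142 143 142 143 138
  136 140 140 143 138 136]
 [142 141 141 136 138 130 132 141 145 137 138 139 138 140 138 139 144 142
  143 143 142 139 138 132]
[... 210 characters left out ...]
39 139 136 137 132 138 140 111  54  50  61  61  71  72  82 121 141
  139 143 135 137 140 134]
 [136 141 131 133 137 135 141 142 113  36  52  58  63  72  65  64 111 144
  128 133 136 136 134 136]
 [144 143 137 142 143 142 148 152 117  46  51  57  70  69  80  71 110 144
  134 135 136 140 137 134]
 [145 147 140 138 141 145 138 135  89  48  54  61  61  71  74  69 115 145
  139 134 136 134 138 137]
 [137 133 141 145 142 135 137 137  96  46  60  62  62  67  72  68 107 137
  137 134 139 136 132 136]
 [134 137 135 142 140 144 154 146 103  48  48  60  66  66  67  71 101 137
  141 137 138 138 141 138]
 [137 138 136 114  86  68  62  72  69  78  78  74  77  77  77  77  73  75
   72  82  91 116 138 141]]
```

>>> jog_arm --pt "0.14 -0.21 -0.2 0.04 0.33 -0.012 1" --pt "0.14 -0.21 -0.2 0.04 0.33 -0.012 1" --pt "0.14 -0.21 -0.2 0.04 0.33 -0.012 1" --pt "0.14 -0.21 -0.2 0.04 0.33 -0.012 1" --pt "0.14 -0.21 -0.2 0.04 0.33 -0.012 1" --pt "0.14 -0.21 -0.2 0.04 0.33 -0.012 1" --pt "0.14 -0.21 -0.2 0.04 0.33 -0.012 1" --pt "0.14 -0.21 -0.2 0.04 0.33 -0.012 1"

```text
clock: 6.55
eef_pos: [686.1, -116.5, 249.1]
eef_rot: [-3.136, -0.508, 3.002]
wrist_force: [-0.5, -0.1, 0.2]
finger_gap: 9.7
finger_force: 50.0
```

```bash
python3 - <<'E'
from h import *
np.set_printoptions(precision=4,suppress=True)
c=shot('wrist')
s=manip.read_state(); R0=Rn.from_euler('xyz',s['eef_rot'])
print(s['eef_pos'],s['joints'],s['qd'],s['clock'],(Rn.from_matrix(RT)*R0.inv()).as_rotvec()/(np.pi/2))
E
```

```text
[ 686.0621 -116.6539  250.3332] [-0.2066  1.0981  0.2346 -0.0517  2.3125 -1.6645] [-0.0059 -0.0225 -0.     -0.      0.0029  0.001 ] 6.6 [0.0047 0.0109 0.0004]
```

```bash
python3 - <<'E'
from h import *
from scipy.optimize import least_squares
np.set_printoptions(precision=2,suppress=True)
J=np.array([[.30031,1.52141,1.32072],[.32105,1.43818,1.38304],[.61026,.92845,1.60363],[.62476,.9045,1.61199],[1.0981,.2346,2.3125]])
P=np.array([[245.94,491.74,213.04],[437.31,360.56,237.08],[691.3,-40.03,279.67],[691.61,-94.06,280.35],[686.06,-116.65,250.33]])
r=np.hypot(P[:,0],P[:,1]);z=P[:,2]
def f(p,J):
    L1,L2,Lt,z0,r0=p; a,b,c=J[:,0],J[:,0]+J[:,1],J.sum(1)
    return r0+L1*np.sin(a)+L2*np.sin(b)+Lt*np.sin(c), z0+L1*np.cos(a)+L2*np.cos(b)+Lt*np.cos(c)
q=least_squares(lambda p:np.r_[f(p,J)[0]-r,f(p,J)[1]-z,(p[4])*0.001],[400,350,250,300,0])
p=q.x;print(p,q.fun)
L1,L2,Lt,z0,r0=p
Rmax=np.sqrt(L1**2+L2**2+2*L1*L2*np.cos(.23))
H=np.array([659.3,-114.4,130])
for tilt in(30,20,15,10,0):
  for d in(16,10,0,-16,-26):
    T=H+NZ*(68.3-10.6+d) ; t=np.radians(tilt)  # grasp point fixed on the clip axis (79)
    G=H+NZ*(79+d); n=np.sin(t)*MX+np.array([0,0,np.cos(t)]); W=G+n*(Lt-10.7)
    print(tilt,d,'wrist dist',np.hypot(np.hypot(W[0],W[1])-r0,W[2]-z0),'max',Rmax)
E
```

```text
[453.17 475.11 264.46 160.35 -42.49] [ 1.76  0.26 -0.57 -0.61 -0.84 -2.24 -0.18  2.83  2.83 -3.23 -0.04]
30 16 wrist dist 926.6600457507958 max 922.1566475407731
30 10 wrist dist 922.2786107113685 max 922.1566475407731
30 0 wrist dist 915.0170288313955 max 922.1566475407731
30 -16 wrist dist 903.5073275984624 max 922.1566475407731
30 -26 wrist dist 896.383748052946 max 922.1566475407731
20 16 wrist dist 894.320053202145 max 922.1566475407731
20 10 wrist dist 889.8053868775164 max 922.1566475407731
20 0 wrist dist 882.3202800967983 max 922.1566475407731
20 -16 wrist dist 870.4491954944309 max 922.1566475407731
20 -26 wrist dist 863.0974791057655 max 922.1566475407731
15 16 wrist dist 876.619786410565 max 922.1566475407731
15 10 wrist dist 872.0464574062587 max 922.1566475407731
15 0 wrist dist 864.4630216726026 max 922.1566475407731
15 -16 wrist dist 852.4332164020941 max 922.1566475407731
15 -26 wrist dist 844.9814715568396 max 922.1566475407731
10 16 wrist dist 857.9999827760564 max 922.1566475407731
10 10 wrist dist 853.3736790028693 max 922.1566475407731
10 0 wrist dist 845.7015317857922 max 922.1566475407731
10 -16 wrist dist 833.5287628814858 max 922.1566475407731
10 -26 wrist dist 825.9870767138327 max 922.1566475407731
0 16 wrist dist 818.3517196176447 max 922.1566475407731
0 10 wrist dist 813.6378483484274 max 922.1566475407731
0 0 wrist dist 805.8193985270317 max 922.1566475407731
0 -16 wrist dist 793.4117958470042 max 922.1566475407731
0 -26 wrist dist 785.7230056196263 max 922.1566475407731
```

>>> jog_arm --pt "0 0 -0.2 -0.006 -0.05 0 1" --pt "0 0 -0.2 -0.006 -0.05 0 1" --pt "0 0 -0.2 -0.006 -0.05 0 1" --pt "0 0 -0.2 -0.006 -0.05 0 1"

```text
clock: 6.93
eef_pos: [685.6, -117.0, 227.6]
eef_rot: [-3.138, -0.428, 3.002]
wrist_force: [0.9, 0.6, 0.2]
finger_gap: 9.8
finger_force: 50.0
```

```bash
cat >> h.py <<'E'
H=np.array([659.3,-114.4,130.])
def n_(t): t=np.radians(t); return np.sin(t)*MX+np.array([0,0,np.cos(t)])
def goal(d,tilt,H=H,off=(0,0,68.3)):
    n=n_(tilt); R=np.column_stack([np.cross(MY,-n),MY,-n]); return H+NZ*d-R@np.array(off),R
def need(d,tilt,H=H,off=(0,0,68.3)):
    s=manip.read_state(); p,R=goal(d,tilt,H,off); R0=Rn.from_euler('xyz',s['eef_rot']).as_matrix()
    tip=s['eef_pos']+R0@np.array(off)-H
    print('pos',s['eef_pos'],'F',s['wrist_force'],'M',s['moment'],'clk',s['clock'],'j',s['joints'],'gap',s['finger_gap'])
    print('tip d,x,y',tip@NZ,tip@np.cross(MY,NZ),tip@MY,'tilt',np.degrees(np.arccos(-R0[2,2])))
    print('shift',(p-s['eef_pos'])/120,'rot',Rn.from_matrix(R@R0.T).as_rotvec()/(np.pi/2))
E
python3 - <<'E'
from h import *
np.set_printoptions(precision=4,suppress=True)
need(20,25)
E
```

```text
pos [ 685.6282 -117.008   227.6289] F [0.867  0.5726 0.1664] M [ 0.0214 -0.2546 -0.0092] clk 6.9333 j [-0.2092  0.989   0.4633 -0.0385  2.1156 -1.6543] gap 9.765756894922596
tip d,x,y 29.781450610860066 -19.38783102450488 0.8112890811619244 tilt 24.513971069597464
shift [ 0.1015 -0.0222 -0.1534] rot [0.003 0.005 0.001]
```

>>> jog_arm --pt "0.1 -0.022 -0.05 0.003 0.005 0 1" --pt "0.1 -0.022 -0.15 0.003 0.005 0 1" --pt "0.1 -0.022 -0.15 0.003 0.005 0 1" --pt "0.1 -0.022 -0.15 0.003 0.005 0 1"

```text
clock: 7.27
eef_pos: [697.6, -119.8, 207.3]
eef_rot: [3.141, -0.44, 3.004]
wrist_force: [-0.2, 0.1, -0.2]
finger_gap: 9.8
finger_force: 50.0
```

```bash
python3 - <<'E'
from h import *
import pickle
np.set_printoptions(precision=4,suppress=True)
need(8,25)
c=shot('wrist'); pickle.dump(c,open('w5.pkl','wb')); d=shot('scene'); pickle.dump(d,open('s5.pkl','wb'))
print(proj(c,H+10*NZ),proj(c,H+20*NZ),proj(d,H+10*NZ),proj(d,H+20*NZ))
u,v=proj(c,H+15*NZ).astype(int); x,y=proj(d,H+15*NZ).astype(int); print(u,v,x,y)
A=cv2.resize(c['frame'][v-40:v+40,u-40:u+40],(400,400),interpolation=cv2.INTER_CUBIC)
B=cv2.resize(d['frame'][y-20:y+20,x-20:x+20],(400,400),interpolation=cv2.INTER_CUBIC)
cv2.imwrite('pics/w5.png',cv2.cvtColor(np.hstack([A,B]),cv2.COLOR_RGB2BGR))
E
```

```text
pos [ 697.6437 -119.7881  207.2522] F [-0.1796  0.0768 -0.2363] M [ 0.001  -0.2184 -0.0359] clk 7.2667 j [-0.2104  1.0582  0.3865 -0.0363  2.1352 -1.6559] gap 9.845526662469775
tip d,x,y 18.202857314145486 0.6318381919018838 -0.07357466849634453 tilt 25.19156833453673
shift [-0.0482  0.0077 -0.0702] rot [-0.0004 -0.0021  0.0011]
[313.6176 251.202 ] [313.6127 257.294 ] [327.975 288.435] [329.8578 286.115 ]
313 254 328 287
```

View pics/w5.png

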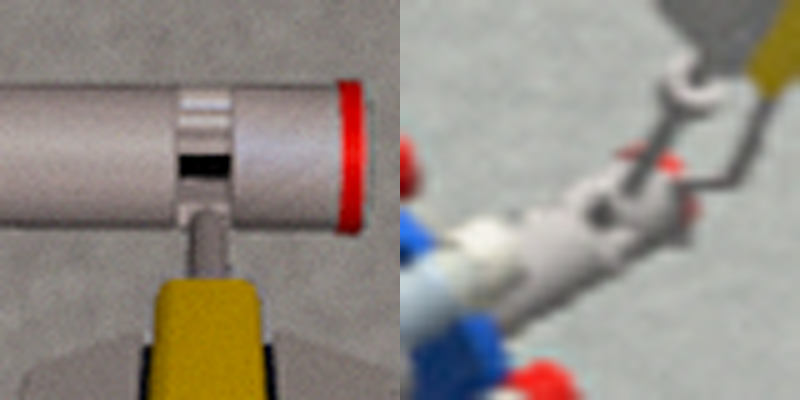

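Left: leg at x≈210 against hole centre x≈205, i.e. 0.7 mm too far toward the free end. Right (scene): tip lies just above the mouth at (605,213), in line. I'll shift 0.7 mm along −y and advance.

```bash
sed -i 's/^H=.*/H=np.array([659.3,-114.4,130.])-0.7*MY-0.3*np.cross(MY,NZ)/' h.py; python3 - <<'E'
from h import *
np.set_printoptions(precision=4,suppress=True)
need(7,25)
E
```

```text
pos [ 697.6573 -119.777   208.4329] F [-0.0642  0.2296 -0.3001] M [-0.0344 -0.2024  0.0406] clk 7.3667 j [-0.2104  1.0563  0.387  -0.0362  2.1348 -1.6559] gap 9.83478060010699
tip d,x,y 19.24212819585582 0.4781817819468319 0.6368988820663152 tilt 25.085225214552437
shift [-0.0554  0.0027 -0.086 ] rot [-0.0002 -0.0009  0.0011]
```

>>> jog_arm --pt "-0.02 -0.002 -0.03 0 0 0 1" --pt "-0.035 0 -0.055 0 0 0 1" --pt "-0.045 0.001 -0.07 0 0 0 1" --pt "-0.055 0.003 -0.086 0 0 0 1" --pt "-0.055 0.003 -0.086 0 0 0 1" --pt "-0.055 0.003 -0.086 0 0 0 1"

```text
clock: 7.87
eef_pos: [690.8, -119.4, 196.7]
eef_rot: [3.141, -0.44, 3.004]
wrist_force: [-0.2, 0.3, -0.2]
finger_gap: 9.9
finger_force: 50.0
```

```bash
python3 - <<'E'
from h import *
np.set_printoptions(precision=4,suppress=True)
need(0,27)
E
```

```text
pos [ 690.8441 -119.4213  196.7174] F [-0.1666  0.2704 -0.194 ] M [-0.0122 -0.1845 -0.023 ] clk 7.8667 j [-0.2117  1.0255  0.4694 -0.0357  2.085  -1.6553] gap 9.914000224975814
tip d,x,y 5.686783224301786 0.327951641992668 0.0764173150349281 tilt 25.186556803206567
shift [-0.0098  0.0013 -0.0476] rot [0.0026 0.02   0.0012]
```

>>> jog_arm --pt "-0.005 0 -0.02 0.001 0.01 0 1" --pt "-0.01 0.001 -0.047 0.003 0.02 0.001 1" --pt "-0.01 0.001 -0.047 0.003 0.02 0.001 1" --pt "-0.01 0.001 -0.047 0.003 0.02 0.001 1"

```text
clock: 8.2
eef_pos: [689.7, -119.3, 189.7]
eef_rot: [3.141, -0.473, 3.006]
wrist_force: [-0.5, 0.1, -1.4]
finger_gap: 9.9
finger_force: 50.0
```

```bash
python3 - <<'E'
from h import *
np.set_printoptions(precision=4,suppress=True)
need(-5,30)
E
```

```text
pos [ 689.696  -119.3393  189.717 ] F [-0.4905  0.1034 -1.3663] M [-0.0578 -0.2882  0.0175] clk 8.2 j [-0.2111  1.0568  0.4367 -0.0391  2.1196 -1.6581] gap 9.862169703895018
tip d,x,y -1.1036062135318385 0.5559847164875923 -0.013444479114115497 tilt 27.101420081262216
shift [ 0.0051 -0.0001 -0.0396] rot [0.0039 0.032  0.0002]
```

>>> jog_arm --pt "0.003 0 -0.015 0.002 0.015 0 1" --pt "0.005 0 -0.04 0.004 0.032 0 1" --pt "0.005 0 -0.04 0.004 0.032 0 1" --pt "0.005 0 -0.04 0.004 0.032 0 1"

```text
clock: 8.53
eef_pos: [690.4, -119.4, 185.1]
eef_rot: [3.141, -0.522, 3.005]
wrist_force: [0.3, -1.0, -0.2]
finger_gap: 9.3
finger_force: 50.0
```

```bash
python3 - <<'E'
from h import *
np.set_printoptions(precision=4,suppress=True)
need(-15,30)
E
```

```text
pos [ 690.4143 -119.3737  185.1157] F [ 0.337  -1.0462 -0.2124] M [-0.0252 -0.2478  0.0266] clk 8.5333 j [-0.2098  1.118   0.3483 -0.045   2.1958 -1.6608] gap 9.336885885849517
tip d,x,y -4.817624272016457 0.11899749322537834 0.011078362474611358 tilt 29.919667055845746
shift [-0.0422  0.0058 -0.0734] rot [0.0001 0.0009 0.0002]
```

>>> jog_arm --pt "-0.015 0.002 -0.025 0 0 0 1" --pt "-0.028 0.004 -0.049 0 0 0 1" --pt "-0.042 0.006 -0.073 0 0 0 1" --pt "-0.042 0.006 -0.073 0 0 0 1" --pt "-0.042 0.006 -0.073 0 0 0 1"

```text
clock: 8.95
eef_pos: [685.2, -118.6, 177.3]
eef_rot: [3.142, -0.522, 3.005]
wrist_force: [2.7, -1.0, -2.6]
finger_gap: 10.3
finger_force: 50.0
```

```bash
python3 - <<'E'
from h import *
np.set_printoptions(precision=4,suppress=True)
need(-26,30)
E
```

```text
pos [ 685.2317 -118.6488  177.2516] F [ 2.6686 -1.0324 -2.5521] M [-0.2233 -1.1436 -0.0041] clk 8.95 j [-0.2102  1.0905  0.4164 -0.044   2.1547 -1.6591] gap 10.25259915113595
tip d,x,y -14.244582693742249 -0.43727350234435924 0.022697368477997415 tilt 29.88308635124918
shift [-0.0444  0.006  -0.0872] rot [0.0002 0.0013 0.0002]
```

>>> jog_arm --pt "-0.012 0.002 -0.022 0 0 0 1" --pt "-0.022 0.003 -0.042 0 0 0 1" --pt "-0.033 0.004 -0.062 0 0 0 1" --pt "-0.044 0.006 -0.082 0 0 0 1" --pt "-0.044 0.006 -0.082 0 0 0 1" --pt "-0.044 0.006 -0.082 0 0 0 1"

```text
clock: 9.45
eef_pos: [679.8, -117.9, 167.4]
eef_rot: [3.142, -0.523, 3.005]
wrist_force: [0.6, -0.1, 0.2]
finger_gap: 9.6
finger_force: 50.0
```

```bash
python3 - <<'E'
from h import *
np.set_printoptions(precision=4,suppress=True)
need(-27,30)
E
```

```text
pos [ 679.7641 -117.8676  167.4382] F [ 0.6377 -0.0654  0.1947] M [-0.0174 -0.2959  0.0062] clk 9.45 j [-0.2107  1.0686  0.4788 -0.0432  2.1154 -1.6575] gap 9.572707648205679
tip d,x,y -25.504824005024066 -0.39831456252880315 0.05715664063267267 tilt 29.954028754228606
shift [-0.003   0.0001 -0.0127] rot [0.     0.0005 0.0002]
```

>>> jog_arm --pt "-0.004 0 -0.008 0 0 0 1" --pt "-0.006 0.001 -0.015 0 0 0 1" --pt "-0.01 0.001 -0.02 0 0 0 1" --pt "-0.01 0.001 -0.02 0 0 0 1"

```text
clock: 9.78
eef_pos: [679.3, -117.9, 166.6]
eef_rot: [-3.141, -0.519, 3.005]
wrist_force: [5.0, -1.1, 8.0]
finger_gap: 9.7
finger_force: 50.0
```

```bash
python3 - <<'E'
from h import *
np.set_printoptions(precision=4,suppress=True)
need(-27,30)
E
```

```text
pos [ 679.2614 -117.8557  166.5951] F [ 5.0187 -1.1014  7.9923] M [ 0.0405 -0.3472 -0.0716] clk 9.7833 j [-0.2108  1.0626  0.4904 -0.0431  2.1058 -1.6573] gap 9.712771380869581
tip d,x,y -26.484073387940413 -0.13969427033012494 -0.017869399422039578 tilt 29.727691423515772
shift [ 0.0012 -0.     -0.0057] rot [0.0005 0.003  0.0002]
```

>>> jog_arm --pt "0.003 0 0.005 0 0 0 1" --pt "0.003 0 0.005 0 0 0 0.75" --pt "0.003 0 0.005 0 0 0 0.75" --pt "0.003 0 0.005 0 0 0 0.75" --pt "0.003 0 0.005 0 0 0 0.75" --pt "0.003 0 0.005 0 0 0 0.75"

```text
clock: 10.28
eef_pos: [679.1, -117.8, 165.3]
eef_rot: [3.142, -0.523, 3.005]
wrist_force: [-0.6, -0.0, -0.0]
finger_gap: 23.2
finger_force: 0.0
```

>>> jog_arm --pt "0.05 -0.007 0.09 0 0 0 0.75" --pt "0.1 -0.014 0.18 0 0 0 0.75" --pt "0.13 -0.018 0.25 0 -0.03 0 0.75" --pt "0.13 -0.018 0.4 -0.01 -0.1 0 0.75" --pt "0.1 -0.018 0.6 -0.01 -0.2 0 0.75" --pt "0.1 0 0.8 -0.01 -0.2 0 0.75" --pt "0.1 0 0.8 -0.01 -0.2 0 0.75"

```text
clock: 10.87
eef_pos: [690.6, -117.7, 268.8]
eef_rot: [3.115, -0.198, 3.015]
wrist_force: [0.5, -0.3, 1.2]
finger_gap: 23.5
finger_force: 0.0
```

>>> jog_arm --pt "-0.2 0.9 0.2 0 0 0 0.75" --pt "-0.2 0.9 0.2 0 0 0 0.75" --pt "-0.2 0.9 0.2 0 0 0 0.75" --pt "-0.2 0.9 0.2 0 0 0 0.75" --pt "-0.2 0.9 0.2 0 0 0 0.75"

```text
clock: 11.28
eef_pos: [667.2, -8.4, 286.4]
eef_rot: [3.114, -0.208, 3.017]
wrist_force: [0.5, 0.8, -1.2]
finger_gap: 23.5
finger_force: 0.0
```

```bash
python3 - <<'E'
from h import *
s=manip.read_state(); print(s['eef_pos'],s['wrist_force'],s['finger_gap'],s['clock'])
ims=[]
for n in('scene','side'):
    d=shot(n); u,v=proj(d,H+30*NZ).astype(int)
    ims.append(cv2.resize(d['frame'][v-30:v+30,u-30:u+30],(400,400),interpolation=cv2.INTER_CUBIC))
    print(n,(proj(d,H+53*NZ)-[u-30,v-30])*400/60,(proj(d,H)-[u-30,v-30])*400/60)
cv2.imwrite('pics/fin.png',cv2.cvtColor(np.hstack(ims),cv2.COLOR_RGB2BGR))
E
```

```text
[667.1568481   -8.42175164 286.41862016] [ 0.5149263   0.80974458 -1.23339662] 23.50573004884125 11.2833
scene [232.65551858 168.46345451] [165.17093306 251.72585   ]
side [169.52417886 152.74665309] [248.75469077 260.51666305]
```

View pics/fin.png

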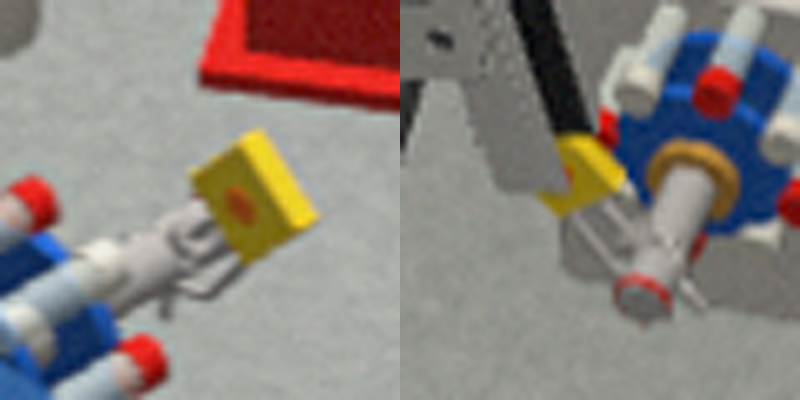

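The bow is round the shaft and the collar is on it, but the grip lies lower than predicted at (255,200) in the scene crop, so I'll clear the arm and measure the clip's tilt by mask.

>>> jog_arm --pt "-0.9 0.9 0.1 0 0 0 0.75" --pt "-0.9 0.9 0.1 0 0 0 0.75" --pt "-0.9 0.9 0.1 0 0 0 0.75" --pt "-0.9 0.9 0.1 0 0 0 0.75" --pt "-0.9 0.9 0.1 0 0 0 0.75" --pt "-0.9 0.9 0.1 0 0 0 0.75"

```text
clock: 11.88
eef_pos: [559.1, 97.9, 297.9]
eef_rot: [3.114, -0.208, 3.015]
wrist_force: [0.3, -0.6, -0.5]
finger_gap: 23.5
finger_force: 0.0
```

```bash
cat > m.py <<'E'
from h import *
import itertools
np.set_printoptions(precision=1,suppress=True)
def yel(c,X):
    p=proj(c,X); m=cv2.inRange(cv2.cvtColor(c['frame'],cv2.COLOR_RGB2HSV),(20,120,90),(36,255,255))
    k,l,st,ce=cv2.connectedComponentsWithStats(cv2.morphologyEx(m,cv2.MORPH_CLOSE,np.ones((3,3))))
    i=min([i for i in range(1,k) if st[i,4]>15],key=lambda i:np.hypot(*(ce[i]-p)))
    b=st[i]; return np.array([b[0]+(b[2]-1)/2,b[1]+(b[3]-1)/2]),b
def boxpred(c,Hh,n,xd):   # bounding box centre of the drawn-out grip corners
    q=np.array([proj(c,Hh+xd*x+MY*y+n*(z-26)) for x,y,z in itertools.product((-15,17),(-5,5),(60,94))]); return (q.min(0)+q.max(0))/2,q.min(0),q.max(0)
obs=[]
for nm in('scene','side'):
    c=shot(nm); p,b=yel(c,H+53*NZ); obs.append((c,*p)); 
    bp=boxpred(c,H,NZ,np.cross(MY,NZ)); print(nm,'bbox',b,'pred',*bp,'cen',p)
X,e=tri(*obs); v=X-H; print('grip',X,e,'along hole',v@NZ,'x',v@np.cross(MY,NZ),'y',v@MY)
E
python3 m.py
```

```text
scene bbox [330 273  19  20 194] pred [335.9 279.1] [325.7 267.4] [346.2 290.8] cen [339.  282.5]
side bbox [254 159  17  14 129] pred [264.5 165.5] [254.4 157.3] [274.6 173.7] cen [262.  165.5]
grip [ 692.7 -120.5  171. ] [1.2012226867535023, 1.2012226867535551] along hole 52.43386293077451 x 9.176339416538074 y -0.8036595904572383
```

>>> jog_arm --pt "0.9 -0.9 0 0 0 0 0.75" --pt "0.9 -0.9 0 0 0 0 0.75" --pt "0.9 -0.9 0 0 0 0 0.75" --pt "0.9 -0.9 0 0 0 0 0.75" --pt "0.9 -0.9 0 0 0 0 0.75" --pt "0.9 -0.9 0 0 0 0 0.75"

```text
clock: 12.48
eef_pos: [668.0, -12.5, 294.9]
eef_rot: [3.114, -0.212, 3.011]
wrist_force: [-0.1, 0.8, 0.1]
finger_gap: 23.8
finger_force: 0.0
```

```bash
cat > m2.py <<'E'
import sys,pickle
exec(open('m.py').read().split('obs=[]')[0])
c=shot('wrist'); pickle.dump(c,open(sys.argv[1],'wb'))
p,b=yel(c,H+50*NZ); print('bbox',b,p)
for t in(30,35,39,45):
    n=n_(t); print(t,*boxpred(c,H,n,np.cross(MY,n)))
E
python3 m2.py v1.pkl
```

```text
bbox [ 165  286   29   57 1105] [179. 314.]
30 [176.8 307.7] [160.9 277.5] [192.6 337.9]
35 [177.9 311.4] [162.2 281.3] [193.6 341.4]
39 [178.9 314. ] [163.3 284.3] [194.4 343.6]
45 [180.5 317.3] [165.3 288.6] [195.6 346.1]
```

>>> jog_arm --pt "0 -0.5 0.1 0 0 0 0.75" --pt "0 -0.5 0.1 0 0 0 0.75" --pt "0 -0.5 0.1 0 0 0 0.75" --pt "0 -0.5 0.1 0 0 0 0.75" --pt "0 -0.5 0.1 0 0 0 0.75"

```text
clock: 12.95
eef_pos: [667.0, -68.7, 309.7]
eef_rot: [3.114, -0.209, 3.016]
wrist_force: [-0.0, 0.2, 0.3]
finger_gap: 23.9
finger_force: 0.0
```

```bash
python3 m2.py v2.pkl; python3 - <<'E'
exec(open('m.py').read().split('obs=[]')[0])
import pickle
o=[]
for f in('v1.pkl','v2.pkl'):
    c=pickle.load(open(f,'rb')); p,b=yel(c,H+50*NZ); o.append((c,*p))
X,e=tri(*o); v=X-H; print(X,e,v@NZ,v@np.cross(MY,NZ),v@MY)
E
```

```text
bbox [243 274  19  55 656] [252. 301.]
30 [251.  294.3] [241.1 265.7] [260.8 323. ]
35 [251.4 297.9] [241.6 269.4] [261.2 326.5]
39 [251.8 300.5] [242.1 272.3] [261.5 328.7]
45 [252.4 303.9] [242.9 276.4] [261.9 331.3]
[ 691.3 -119.6  171.2] [0.2185604790486284, 0.21856047904866605] 51.848651972414004 7.792748026470296 -0.14724744251470145
```

```bash
python3 -c "
from cell import manip
print(manip.sign_off())"
```

```text
the job is handed in; nothing more can be done
None
```

The clip is in the shaft's cross hole with its collar on the shaft and has been let go; I handed the job in at about 13 s, and sign-off returned no verdict. After release it rests about 0.13–0.16 rad off the hole's axis (limit 0.2), and I judged the bow closed from the push forces and the last picture, not by measuring it.

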